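# Blank off the spare port of an electric boiler

## Task

The boiler's spare port gets its blanking disc: with a fingertip, slide the loose brass disc across the white cover plate until it drops into the round recess and lies flat and flush there, then push the swing clamp round over the disc until it meets its stop pin. Only push; do not pick up or lift the disc, and leave the loose plug, the contactor and the wrench where they are.

Things in the scene. Friction and masses are not known exactly. Their poses are not given: they have to be found in the camera images.
- boiler: White rectangular heater tank of an electric boiler, fixed to the bench, with a flat white cover plate on top: 210 mm along its x, 350 mm along its y (y -140 to +210 mm). Origin on the bench straight below the recess centre, z up; the plate's face is 86 mm above it. Low cover screws (6 mm) along both y ends; pipe stubs with black caps, tops 62 mm high, stick out 50 mm at both y ends.
- recess (a point): Centre of the mouth of the round recess in the cover plate, level with the plate's face; axes as the boiler's. The recess is 61 mm wide and 7 mm deep with a flat floor that has a 21 mm wide hole in its middle. A disc that comes in off-centre can stay cocked on the rim; a nudge from the raised side drops it.
- disc_center (a point): Centre (half-way up) of the loose plain brass blanking disc, 58 mm across, 7 mm thick, about 0.16 kg. It starts flat on the plate's face, 75 to 135 mm from the recess centre on the boiler's +y side, with bare plate between; seated, its top is flush with the plate's face.
- clamp (a joint): Angle (rad) of the swing clamp, a level dark steel finger 16 mm wide, 2 to 12 mm above the plate's face. 0: points along the boiler's -x; grows clockwise seen from above; 1.571: points along +y over the recess, against its stop pin (12 mm high). Starts at 0 to 0.5, stays where left; about 1 N at its tip turns it. It passes over a seated disc; a disc lying proud blocks it.
- clamp_pivot (a point): On the clamp's turning axis, 7 mm above the plate's face, 55 mm from the recess centre along the boiler's -y. The stud and lock nut on it reach 28 mm above the face.
- clamp_tip (a point): Middle of the clamp's round nose (8 mm radius), 48 mm from the axis, 7 mm above the plate's face.
- element_head (a point): Fixed brass heating-element head with white insulator and three terminal studs, 42 mm across: middle of its foot on the plate's face; it is 35 mm high.
- pocket (a point): Fixed brass thermometer pocket, 24 mm across: middle of its foot on the plate's face; it is 26 mm high.
- plug: Bystander, loose: small brass plug, 28 mm hexagon with a round spigot, 23 mm high, standing on the cover plate beside the recess. Origin in the middle of its underside.
- contactor: Bystander, loose: white contactor block with black terminals, 75 x 45 x 80 mm, standing on the bench beyond the boiler. Origin in the middle of its underside.
- wrench: Bystander, loose: steel wrench, 190 mm long, lying on the bench beyond the boiler. Origin in the middle of its underside.
Not all that is in view belongs to the job. Leave any pink look-alike of the part that bears disc_center alone.

How it is judged:
By the outcome, as a careful person would: the job done as asked, in the order asked, and still so for the second after the job is handed in, with the robot touching nothing.
It also fails if it takes over 64 s, if anything falls off the work surface, if the arm or the gripper's body presses on something with over 40 N, if the wrist force passes 120 N, or if a joint passes its speed limit or range.

## Robot

A 6-joint arm with a two-finger parallel gripper is mounted at the origin on the work surface. World frame = base frame: x ahead of the robot, y to its left, z up, the work surface at z = 0. Lengths are in m, angles in rad, forces in N, time in s.
With the tool pointing down it reaches from about 0.35 to 0.775 m from the base axis. Payload 5.5 kg.
Tool frame: the origin (TCP) lies midway between the tips of the shut fingers; the grasp point (between the pads) lies 19 mm behind it (pinch_z is the distance from the TCP to the grasp point, in m); z points along the fingers, x is the direction in which the jaws open and shut, and the axes are right-handed (so a half turn about z gives the same grasp; the last joint's range is limited). The gripper opens to 85 mm and grips with 20 to 120 N. Pads are 22 mm wide; open, the fingers measure 114 mm over their backs; the gripper's body (76 mm by 85 mm) begins 54 mm behind the grasp point. The pads swing forward as they close: fully open they stand 13 mm farther back than shut.
Start: joints at [-1.474, 0.313, 0.046, 1.304, 0, 1.431], TCP at [0.135, -0.559, 0.231] pointing down, gripper open.
Joint ranges: [-2.76, 2.76], [-0.86, 1.69], [-1.03, 1.26], [-2.2, 2.34], [-1.47, 1.5], [-3.14, 3.14]. Speed limits (rad/s): [2.57, 2.57, 3.14, 3.14, 3.14, 3.14].

## Interface

Orientations are given as a unit quaternion [w, x, y, z].
In Python, from workcell import get_state, read_camera, camera_info, hand_in, trace, pinch_z gives the robot as it stands. The module is installed in compiled form; this text tells all that it offers.
- The arm moves only by the tool arm_command, never from a script. Its argument "steps" is text: rows parted by semicolons, each of 4 numbers parted by spaces: the shift along the world's x, y, z in mm, then the turn about the world's z in rad. In form: tx ty tz spin; .... A call has 1 to 20 rows; each row is the pose to reach, as a shift and turn from the pose measured when the call began; what a row does not reach only later rows make up. A row lasts 1/8 s, in which the tool goes at most 62.5 mm and 10.7 degrees, less where a joint would pass 70% of its speed; a pose out of reach is approached as far as the arm can. A call with a gripper value outside its range is refused whole. "fingers" is the gripper command: -1 is shut, 1 is fully open, values between are in proportion, set as the call begins (left out, the last holds). The fingers move at their own pace and stop on an object; "newtons" is the grip in N (left out, the last holds). Time passes only in rows, so rows that repeat a pose let the fingers close. It gives the time, the measured TCP pose, the force and the opening at its end, in the units of the state.
- get_state(): the state, without advancing time (a new reading comes with each control period).
- read_camera(name): name is "scene" or "side" or "wrist"; returns the picture (480x640x3 uint8, red, green, blue); there is no depth.
- camera_info(name): a dict with "mtx" (3x3 intrinsics, pixels), "R" (3x3) and "t" (3): a world point X has camera coordinates R X + t. Camera axes: x right, y down, z forward; pixel columns grow to the right and rows downward; lengths in m; the calibration is good to about 2 mm. The wrist camera is an equidistant fisheye: a pixel r from the principal point sees the ray r / f radians off the axis. A picture is of the moment at which its call begins: read the wrist's pose just before it. camera_info takes no time and is no camera call; for the wrist camera it gives the pose at the moment of the call.
- hand_in(): hands the job in, once; it reports no verdict.
Trained networks look in the newest picture that a camera, given by its name, has taken for a name from the list of things; names that differ only in an ending like _2 or _b are one class to them, and where a whole thing is asked for, a point or a joint stands for the part that bears it (a point fixed in the world has none). Each returns a list of dicts, best first, with "score" (0 to 1); they miss things now and then, are a little off and sometimes report something else, mostly with a low value. They report only what shows in the picture. A call takes as long as a camera call. They do not tell look-alikes from the thing itself.
- trace(camera, name): "mask" (480x640 bool, what is visible of it) and "box" ([left, top, width, height] in pixels, round what is visible of it).
The state is a dict: "clock": time; "joint_pos": joint angles; "qvel": joint speeds; "tau": joint torques, N m; "tcp_pos": TCP position; "orientation": TCP orientation; "wrist_force": force on the tool from outside, world axes, zero at the start; "ft_torque": the same for the moment, N m; "finger_gap": finger opening in m.
Only numpy, scipy, OpenCV 4.12 (cv2) and the standard library are available. Lean on these libraries where they do the work, as an engineer would, in place of code of your own. Each camera call takes 0.05 s, during which the arm holds its last target.

## Working session

There is one attempt and no reset: what is moved stays moved. The work goes in short steps, Python scripts to look and compute and a tool call to move; the robot and the scene stay as the last step left them, time stands still between calls to the robot, and variables do not carry over. Pictures are saved under pics/ and viewed, and the job is handed in when it is done.

Besides the shell and the picture viewer there is one more tool, called after "Emit:" in YAML: its name, and indented under it one key for each argument. arm_command: Moves the arm, as the interface text tells. Its arguments: {"type":"object","properties":{"steps":{"type":"string"},"fingers":{"type":"number"},"newtons":{"type":"number"}},"required":["steps"]}

```bash
mkdir -p pics; python3 - <<'E'
from workcell import *
import cv2, numpy as np
print(get_state())
for n in ["scene","side","wrist"]:
    im=read_camera(n); cv2.imwrite(f"pics/{n}0.png",im[:,:,::-1]); ci=camera_info(n)
    print(n,np.round(ci["mtx"],1).tolist(),np.round(ci["R"],3).tolist(),np.round(ci["t"],3).tolist())
E
```

```text
{'clock': 0.0, 'joint_pos': array([-1.47359022e+00,  3.13996083e-01,  4.50226134e-02,  1.30360962e+00,
       -1.20157274e-05,  1.43116836e+00]), 'qvel': array([ 8.11298190e-04, -7.95338315e-05, -1.09894325e-03, -2.18636463e-04,
       -4.35755050e-04, -1.49170158e-03]), 'tau': array([ 3.87271484e-04, -4.80622923e+01,  2.98534209e+01,  1.94789824e-02,
       -8.55444841e-05,  1.10518101e-05]), 'tcp_pos': array([ 0.13483312, -0.55845934,  0.23042917]), 'orientation': array([-6.40815413e-04,  7.85692457e-01, -6.18616654e-01, -6.22513327e-04]), 'wrist_force': array([ 0.32467949, -0.02174825, -0.36056608]), 'ft_torque': array([-0.00647889, -0.00906692,  0.01345139]), 'finger_gap': 0.08550253703757327}
scene [[524.0, 0.0, 322.0], [0.0, 524.0, 249.3], [0.0, 0.0, 1.0]] [[-0.636, 0.771, 0.013], [0.446, 0.382, -0.81], [-0.629, -0.509, -0.587]] [0.384, -0.218, 1.28]
side [[440.3, 0.0, 321.4], [0.0, 440.3, 238.4], [0.0, 0.0, 1.0]] [[0.998, -0.066, 0.0], [-0.04, -0.609, -0.792], [0.053, 0.79, -0.61]] [-0.649, 0.109, 0.64]
wrist [[371.6, 0.0, 316.5], [0.0, 371.6, 235.5], [0.0, 0.0, 1.0]] [[0.234, -0.972, -0.001], [-0.935, -0.225, 0.273], [-0.266, -0.063, -0.962]] [-0.573, -0.035, 0.379]
```

View pics/scene0.png

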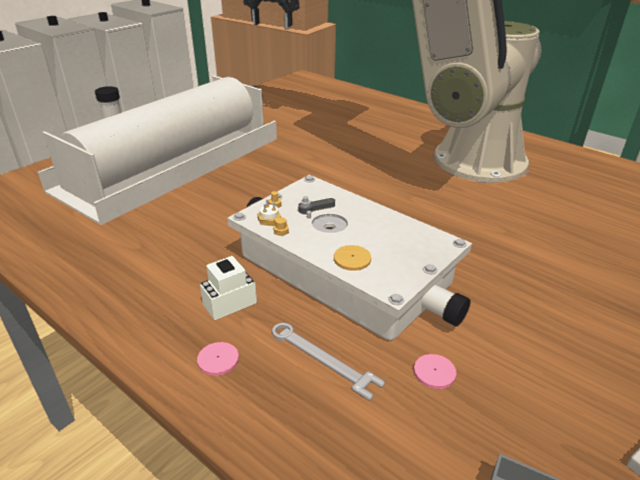

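View pics/side0.png

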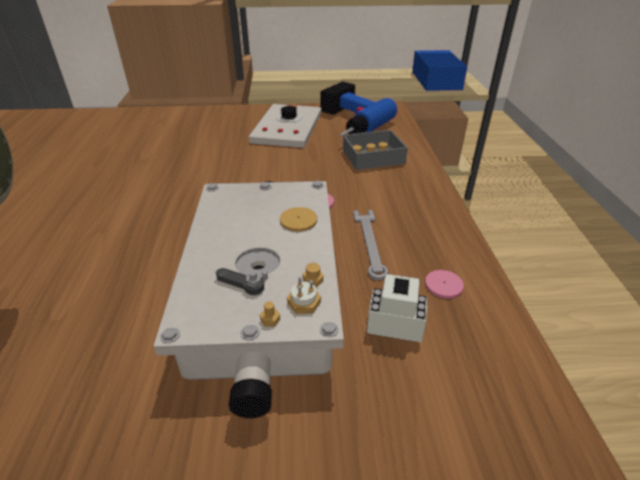

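View pics/wrist0.png

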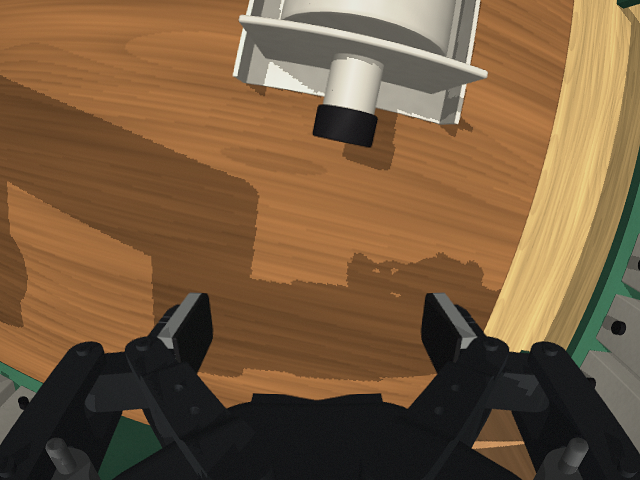

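Scene view: the brass disc is at (352,257), the recess at (330,223), the clamp at (318,205), and two pink look-alikes lie on the bench at (218,358) and (435,371). Side view: the disc is at (299,218), the recess at (258,263) and the clamp at (240,281).

```bash
cat > h.py <<'E'
from workcell import *
import cv2, numpy as np
def ray(ci,uv):
    K=ci["mtx"];R=np.array(ci["R"]);t=np.array(ci["t"])
    d=np.array([(uv[0]-K[0][2])/K[0][0],(uv[1]-K[1][2])/K[1][1],1.0])
    return -R.T@t, R.T@d
def fray(ci,uv):
    K=ci["mtx"];R=np.array(ci["R"]);t=np.array(ci["t"])
    v=np.array([uv[0]-K[0][2],uv[1]-K[1][2]]);r=np.linalg.norm(v);th=r/K[0][0]
    d=np.r_[np.sin(th)*v/max(r,1e-9),np.cos(th)]
    return -R.T@t, R.T@d
def atz(cd,z):
    c,d=cd; return c+d*(z-c[2])/d[2]
def tri(a,b):
    c1,d1=a;c2,d2=b;d1=d1/np.linalg.norm(d1);d2=d2/np.linalg.norm(d2)
    s=np.linalg.lstsq(np.c_[d1,-d2],c2-c1,rcond=None)[0]
    p=c1+s[0]*d1;q=c2+s[1]*d2; return (p+q)/2,np.linalg.norm(p-q)
def cen(m):
    M=cv2.moments(m.astype(np.uint8),True); return np.array([M['m10'],M['m01']])/M['m00']
def crop(im,u,v,w,h,s,name):
    u,v=int(u),int(v); c=im[max(0,v-h//2):v+h//2,max(0,u-w//2):u+w//2,::-1]
    cv2.imwrite(name,cv2.resize(c,None,fx=s,fy=s,interpolation=cv2.INTER_CUBIC))
E
python3 - <<'E'
from h import *
im={n:read_camera(n) for n in["scene","side"]}
ci={n:camera_info(n) for n in im}
for name in ["disc_center","plug","element_head","pocket","clamp","boiler"]:
    r={}
    for n in im:
        L=trace(n,name)
        for d in L[:3]:
            print(name,n,round(d["score"],2),d["box"],np.round(cen(d["mask"]),1))
        if L:
            r[n]=ray(ci[n],cen(L[0]["mask"]))
    if len(r)==2: print("  tri",np.round(tri(r["scene"],r["side"])[0],4), tri(r["scene"],r["side"])[1].round(4))
crop(im["scene"],345,250,260,190,3,"pics/c_scene.png")
crop(im["side"],258,265,200,180,4,"pics/c_side.png")
E
```

```text
disc_center scene 0.97 [413.2, 355.0, 41.9, 34.2] [433.8 370.7]
disc_center scene 0.66 [333.9, 244.2, 38.9, 26.7] [351.8 257.5]
disc_center scene 0.59 [197.3, 340.7, 41.9, 35.0] [216.9 358.9]
disc_center side 0.94 [281.0, 205.6, 34.1, 26.3] [298.4 218.9]
disc_center side 0.67 [422.0, 273.4, 42.3, 21.5] [444.2 284.3]
  tri [ 0.6239  0.24   -0.0336] 0.0097
plug scene 0.72 [273.4, 217.4, 13.8, 17.3] [280.2 226.7]
plug side 0.65 [305.3, 263.0, 15.5, 22.0] [313.7 273.6]
  tri [ 0.6359 -0.063   0.0963] 0.0004
element_head side 0.71 [155.0, 182.3, 186.6, 238.1] [253.3 292.4]
pocket scene 0.9 [229.9, 177.5, 238.0, 162.2] [354.3 255.1]
pocket side 0.68 [154.4, 177.7, 191.5, 242.2] [253.4 292.1]
  tri [0.538  0.0087 0.0092] 0.0236
clamp scene 0.65 [297.5, 198.8, 36.5, 13.9] [314.1 204.6]
clamp side 0.96 [214.6, 270.5, 50.4, 26.9] [241.9 280.2]
  tri [ 0.5447 -0.0676  0.0947] 0.0005
boiler scene 0.79 [229.1, 175.0, 243.1, 167.1] [354.3 255. ]
boiler side 0.84 [153.7, 181.4, 191.0, 240.3] [253.3 292.6]
boiler side 0.72 [216.4, 269.6, 51.4, 26.8] [241.8 280.2]
  tri [0.5376 0.0083 0.0088] 0.0239
```

View pics/c_scene.png

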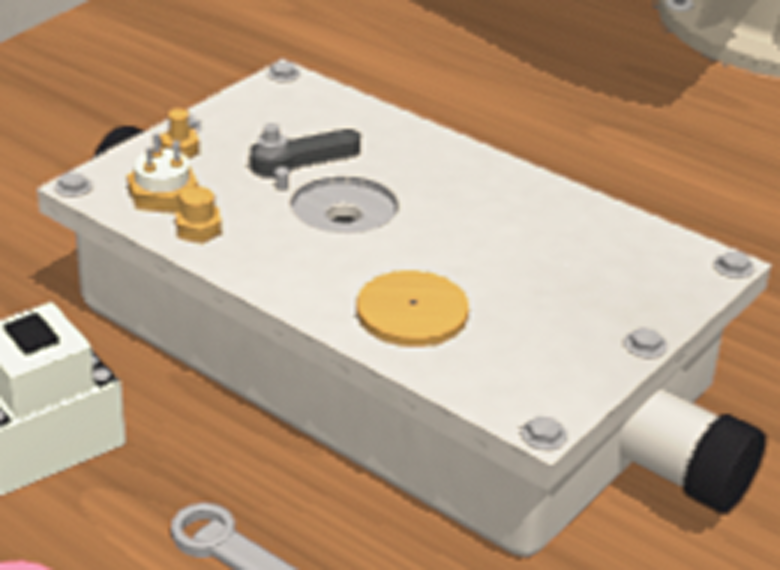

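View pics/c_side.png

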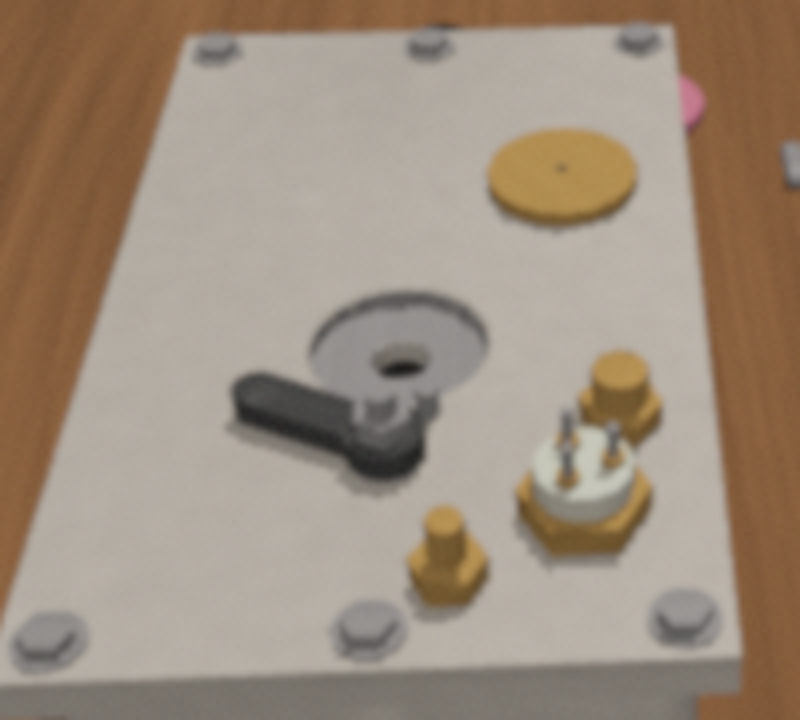

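The brass disc at scene (352,257) / side (298,218) is the only brass one; it lies on the plate, and the pink discs on the bench are look-alikes. Next I fit the boiler pose and the clamp.

```bash
cat > fit.py <<'E'
from h import *
from scipy.optimize import least_squares
ci={n:camera_info(n) for n in["scene","side"]}
def proj(n,X):
    c=ci[n]; p=np.array(c["R"])@X+np.array(c["t"]); q=np.array(c["mtx"])@p; return q[:2]/q[2]
def B(p,b): # boiler to world
    c,s=np.cos(p[2]),np.sin(p[2]); return np.array([p[0]+c*b[0]-s*b[1],p[1]+s*b[0]+c*b[1],b[2]])
S=lambda u,v:(215+u/3,155+v/3); D=lambda u,v:(158+u/4,175+v/4)
obs=[("side",D(190,37),(-.105,.21,.086)),("side",D(672,26),(.105,.21,.086)),("side",D(742,655),(.105,-.14,.086)),
("scene",S(40,190),(.105,-.14,.086)),("scene",S(550,465),(.105,.21,.086)),("scene",S(770,266),(-.105,.21,.086)),("scene",S(287,61),(-.105,-.14,.086)),
("scene",S(344.5,205),(0,0,.086)),("side",D(398.5,345),(0,0,.086))]
f=lambda p:np.concatenate([proj(n,B(p,b))-uv for n,uv,b in obs])
r=least_squares(f,[.53,0,0])
E
python3 - <<'E'
from fit import *
print("boiler",r.x.round(4)); print(r.fun.reshape(-1,2).round(1))
rec=[ray(ci["scene"],S(344.5,205)),ray(ci["side"],D(398.5,345))]
print("recess tri",tri(*rec)[0].round(4),[atz(q,.086)[:2].round(4) for q in rec])
d=[ray(ci["scene"],S(413,301)),ray(ci["side"],D(562,168))]
P=tri(*d)[0];print("disc tri",P.round(4),[atz(q,.093)[:2].round(4) for q in d])
p=r.x;R=np.array([[np.cos(p[2]),np.sin(p[2])],[-np.sin(p[2]),np.cos(p[2])]])
print("disc in boiler",R@(P[:2]-p[:2]))
pl=[ray(ci["scene"],(280.2,226.7)),ray(ci["side"],(313.7,273.6))];Q=tri(*pl)[0];print("plug",Q.round(4),R@(Q[:2]-p[:2]))
print("pivot",B(p,np.array([0,-.055,.093])))
# clamp tip top centre
t=[ray(ci["scene"],S(350,137)),ray(ci["side"],D(258,383))];T=tri(*t)[0];print("tip",T.round(4),R@(T[:2]-p[:2]),[ (R@(atz(q,.098)[:2]-p[:2])).round(4) for q in t])
print("piv px",proj("scene",B(p,(0,-.055,.098))),proj("side",B(p,(0,-.055,.098))))
E
```

```text
boiler [ 0.5613 -0.0193 -0.0215]
[[-0.4 -0.9]
 [-0.  -0.9]
 [-1.  -0.6]
 [-1.3 -0.6]
 [-0.4  0.5]
 [ 0.   0.2]
 [-1.4 -0.6]
 [-0.4 -0.7]
 [-0.2 -1.2]]
recess tri [ 0.561  -0.0192  0.0842] [array([ 0.5625, -0.0175]), array([ 0.5617, -0.0219])]
disc tri [0.6191 0.0715 0.0928] [array([0.6178, 0.0716]), array([0.6199, 0.0698])]
disc in boiler [0.05580002 0.09197286]
plug [ 0.6359 -0.063   0.0963] [ 0.07553421 -0.04204655]
pivot [ 0.5601014  -0.07428239  0.093     ]
tip [ 0.5183 -0.0501  0.0972] [-0.04234942 -0.03171232] [array([-0.0425, -0.0311]), array([-0.0413, -0.0335])]
piv px [305.31286338 205.26293238] [253.49335076 281.22431173]
```

```bash
python3 - <<'E'
from fit import *
for uv in [(277,125),(195,170),(98,208),(45,185)]: print(uv,atz(ray(ci["scene"],uv),.02).round(3))
print(proj("scene",np.array([.355,-.274,.0])))
E
```

```text
(277, 125) [ 0.203 -0.485  0.02 ]
(195, 170) [ 0.509 -0.446  0.02 ]
(98, 208) [ 0.739 -0.463  0.02 ]
(45, 185) [ 0.761 -0.631  0.02 ]
[298.47357131 177.16564117]
```

Emit:
arm_command:
  steps: "10 40 30 0.18; 30 90 60 0.36; 60 130 70 0.54; 95 175 70 0.72; 130 220 70 0.9; 165 265 70 1.08; 200 310 70 1.26; 240 355 70 1.44; 275 400 70 1.62; 310 440 70 1.8; 345 480 70 1.98; 380 520 70 2.16; 415 560 70 2.34; 450 600 60 2.52; 480 630 40 2.7; 500 655 20 2.88; 511 665 0 3.06; 511 671 -20 3.24; 511 671 -30 3.42; 511 671 -30 3.6"
  fingers: -0.2
  newtons: 20

```text
clock: 3.35
tcp_pos: [0.6452, 0.1122, 0.1998]
orientation: [-0.001, 0.421, 0.907, -0.001]
wrist_force: [0.3, -0.3, 0.7]
finger_gap: 0.034
```

```bash
python3 - <<'E'
from h import *
s=get_state();q=s["orientation"];w,x,y,z=q
print(s["joint_pos"].round(3),np.degrees(np.arctan2(2*(x*y+w*z),1-2*(y*y+z*z))),s["wrist_force"])
E
```

```text
[ 0.05   0.484  0.223  1.313  0.    -0.652] 130.19078348635702 [ 0.31703018 -0.28076927  0.67905732]
```

Emit:
arm_command:
  steps: "0 0 -20 0.15; 0 0 -40 0.3; 0 0 -60 0.3; 0 0 -60 0.3"

```text
clock: 3.85
tcp_pos: [0.6438, 0.1121, 0.1379]
orientation: [-0.003, 0.281, 0.96, -0.001]
wrist_force: [-0.1, 0.5, -0.3]
finger_gap: 0.0341
```

```bash
python3 - <<'E'
from h import *
s=get_state();print(s["tcp_pos"],s["finger_gap"])
for n in["wrist","side","scene"]:
    ci=camera_info(n);im=read_camera(n);cv2.imwrite(f"pics/{n}1.png",im[:,:,::-1]); np.savez(f"{n}1.npz",im=im,mtx=ci["mtx"],R=ci["R"],t=ci["t"])
E
```

```text
[0.6437957  0.11212487 0.13789923] 0.03411885850247139
```

View pics/wrist1.png

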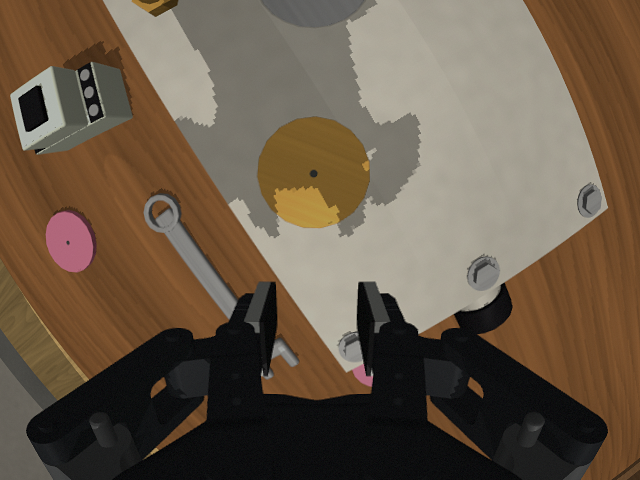

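View pics/side1.png

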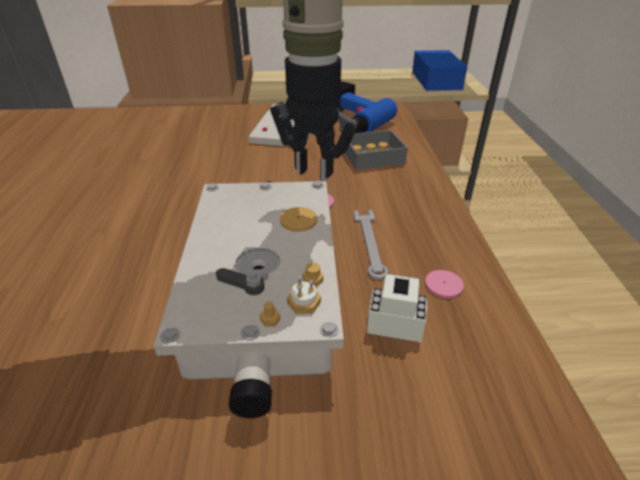

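```bash
python3 - <<'E'
from h import *
d=np.load("wrist1.npz");ci={k:d[k] for k in["mtx","R","t"]}
a=atz(fray(ci,(313.5,173.5)),.093);print("disc wrist",a.round(4))
# ellipse fit of brass mask
hsv=cv2.cvtColor(d["im"],cv2.COLOR_RGB2HSV)
m=(cv2.inRange(hsv,(12,140,60),(30,255,255)));m[:110]=0;m[235:]=0;m[:,:250]=0;m[:,380:]=0
c=max(cv2.findContours(m,0,1)[0],key=cv2.contourArea)[:,0]
P=np.array([atz(fray(ci,p),.093)[:2] for p in c.astype(float)])
(x,y),r=cv2.minEnclosingCircle(P.astype(np.float32));print("circ",x,y,r,cv2.contourArea(c.reshape(-1,1,2)))
for n,uvs in {"L tip edge front-low":[(275,283),(269,370)],"R":[(360,283),(366,370)]}.items():
    for uv in uvs:
        for z in (.138,.145): print(n,uv,z,atz(fray(ci,uv),z).round(4))
np.save("disc1",[x,y])
crop(d["im"],316,330,200,140,4,"pics/w1c.png")
s=np.load("side1.npz");crop(s["im"],315,165,100,80,8,"pics/s1c.png")
E
```

```text
disc wrist [0.6186 0.0713 0.093 ]
circ 0.6186663508415222 0.07095388323068619 0.028723156079649925 9488.0
L tip edge front-low (275, 283) 0.138 [0.6541 0.0969 0.138 ]
L tip edge front-low (275, 283) 0.145 [0.6518 0.0948 0.145 ]
L tip edge front-low (269, 370) 0.138 [0.6827 0.1322 0.138 ]
L tip edge front-low (269, 370) 0.145 [0.679  0.1284 0.145 ]
R (360, 283) 0.138 [0.6241 0.1162 0.138 ]
R (360, 283) 0.145 [0.6233 0.1132 0.145 ]
R (366, 370) 0.138 [0.6443 0.1571 0.138 ]
R (366, 370) 0.145 [0.6425 0.1521 0.145 ]
```

View pics/w1c.png

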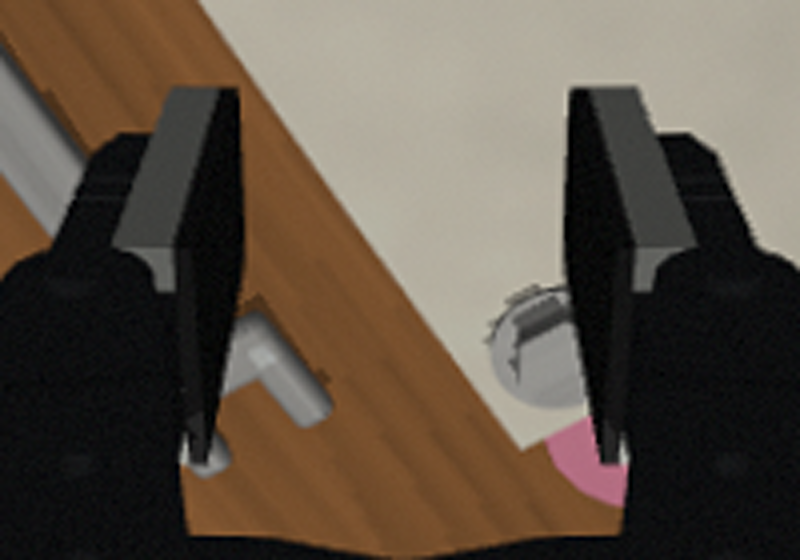

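View pics/s1c.png

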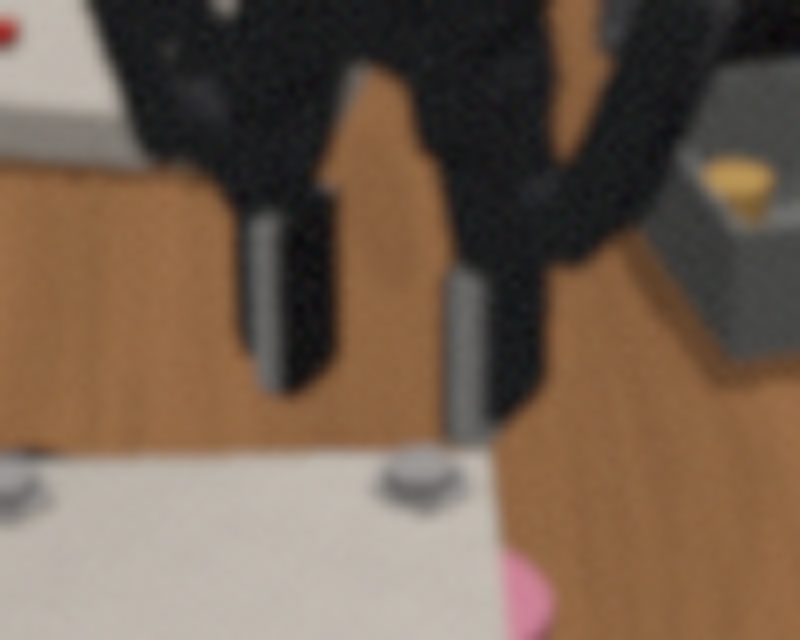

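```bash
python3 - <<'E'
from fit import *
d=np.load("wrist1.npz");cw={k:d[k] for k in["mtx","R","t"]}
for uw,us in [((276,282),(265+474/8,125+442/8)),((359,282),(265+272/8,125+392/8))]:
    print(tri(fray(cw,uw),ray(ci["side"],us)))
E
```

```text
(array([0.65749489, 0.09762448, 0.13794861]), np.float64(0.007661157511533581))
(array([0.62349521, 0.11353409, 0.14279242]), np.float64(0.0003490107431693373))
```

Emit:
arm_command:
  steps: "0 0 -25 0; 0 0 -45 0; 0 0 -53 0; 0 0 -53 0"

```text
clock: 4.5
tcp_pos: [0.6459, 0.1122, 0.0881]
orientation: [-0.0, 0.281, 0.96, -0.001]
wrist_force: [0.2, 0.0, -0.1]
finger_gap: 0.0336
```

```bash
python3 - <<'E'
from h import *
s=get_state();print(s["tcp_pos"],s["wrist_force"])
for n in["wrist","side"]:
    ci=camera_info(n);im=read_camera(n)
    crop(im,*((316,280,320,220,2.4) if n=="wrist" else (300,200,120,90,6)),f"pics/{n}2.png")
E
```

```text
[0.6458501  0.11222233 0.08809543] [ 0.19161754  0.0237384  -0.12645005]
```

View pics/wrist2.png

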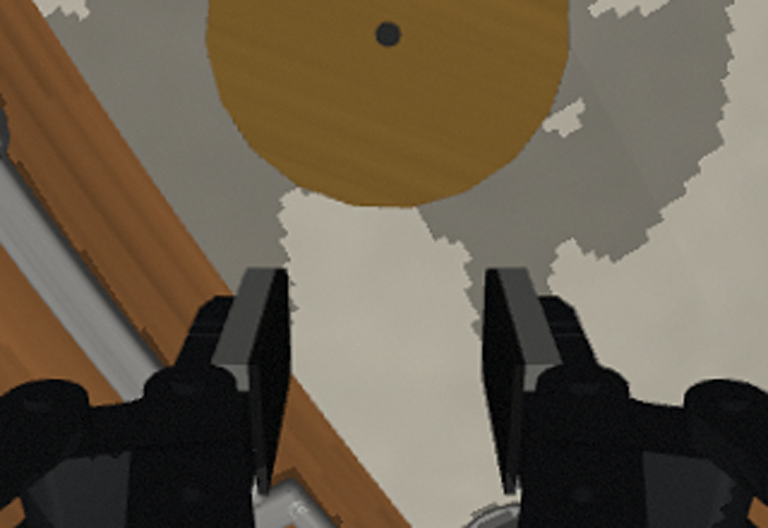

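View pics/side2.png

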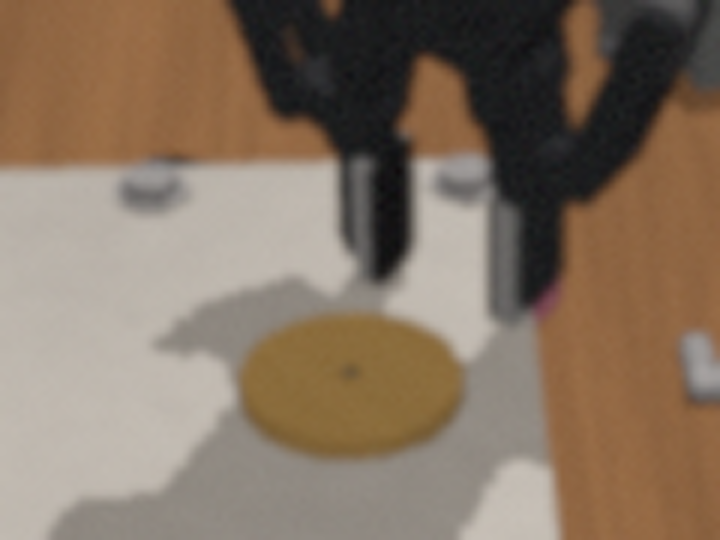

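Emit:
arm_command:
  steps: "0 0 -2 0; 0 0 -4 0; 0 0 -4 0"

```text
clock: 4.97
tcp_pos: [0.6468, 0.1123, 0.0852]
orientation: [0.001, 0.281, 0.96, -0.0]
wrist_force: [0.7, 0.6, 1.3]
finger_gap: 0.0339
```

Emit:
arm_command:
  steps: "0 0 -1 0; 0 0 -2 0; 0 0 -2 0"

```text
clock: 5.35
tcp_pos: [0.6469, 0.1123, 0.0852]
orientation: [0.001, 0.281, 0.96, 0.0]
wrist_force: [-2.9, -0.1, 10.5]
finger_gap: 0.0339
```

Emit:
arm_command:
  steps: "0 0 -1 0; 0 0 -2 0; 0 0 -2 0"

```text
clock: 5.72
tcp_pos: [0.6469, 0.1123, 0.0852]
orientation: [0.002, 0.281, 0.96, 0.0]
wrist_force: [-3.9, -0.2, 12.2]
finger_gap: 0.0348
```

Emit:
arm_command:
  steps: "0 0 2.5 0; -1 1 2.5 0; -4 -3.4 2.5 0; -6.7 -7.6 2.5 0; -9.4 -11.8 2.5 0; -12.1 -16 2.5 0; -14.7 -20.3 2.5 0; -17.4 -24.5 2.5 0; -20.1 -28.7 2.5 0; -22.8 -32.9 2.5 0; -25.5 -37.1 2.5 0; -28.2 -41.3 2.5 0; -30.9 -45.5 2.5 0; -33.6 -49.7 2.5 0; -36.3 -53.9 2.5 0; -39 -58.1 2.5 0; -39 -58.1 2.5 0"

```text
clock: 7.85
tcp_pos: [0.6076, 0.0537, 0.0878]
orientation: [0.002, 0.281, 0.96, 0.0]
wrist_force: [-0.7, 0.7, -0.0]
finger_gap: 0.0341
```

```bash
cat > look.py <<'E'
from h import *
import sys
k=sys.argv[1]
s=get_state();print(s["tcp_pos"],s["wrist_force"],s["clock"])
for n in["wrist","side","scene"]:
    ci=camera_info(n);im=read_camera(n);np.savez(f"{n}{k}.npz",im=im,mtx=ci["mtx"],R=ci["R"],t=ci["t"])
    if n=="wrist": cv2.imwrite(f"pics/{n}{k}.png",im[:,:,::-1])
    elif n=="side": crop(im,270,250,160,130,5,f"pics/{n}{k}.png")
    else: crop(im,330,225,160,120,5,f"pics/{n}{k}.png")
E
python3 look.py 3
```

```text
[0.60763944 0.05373405 0.08777503] [-0.73220068  0.68812096 -0.01965501] 7.85
```

View pics/wrist3.png

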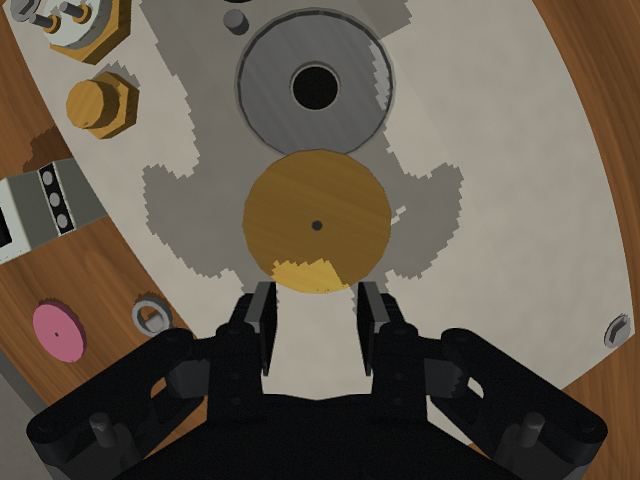

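View pics/side3.png

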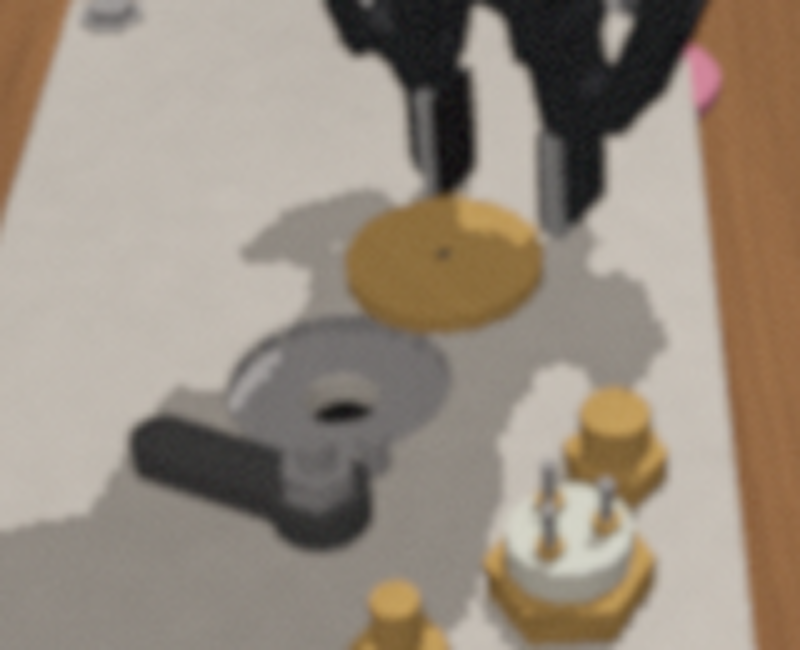

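The disc (317,225) sits cradled between the fingertips, with the recess (316,87) straight ahead of it. Now a fine fit.

```bash
python3 - <<'E'
from h import *
d=np.load("wrist3.npz");ci={k:d[k] for k in["mtx","R","t"]};im=d["im"]
s=get_state();t=s["tcp_pos"][:2]
u=np.array([-.538,-.842]);l=np.array([.842,-.538])
def circ(P):
    A=np.c_[2*P,np.ones(len(P))];x=np.linalg.lstsq(A,(P**2).sum(1),rcond=None)[0];return x[:2],np.sqrt(x[2]+x[:2]@x[:2])
hsv=cv2.cvtColor(im,cv2.COLOR_RGB2HSV)
m=cv2.inRange(hsv,(12,140,60),(30,255,255));m[:148]=0;m[300:]=0;m[:,:235]=0;m[:,400:]=0
c=max(cv2.findContours(m,0,1)[0],key=cv2.contourArea)[:,0].astype(float);c=c[c[:,1]<275]
P=np.array([atz(fray(ci,p),.093)[:2] for p in c]);D,r=circ(P);print("disc",D.round(4),r.round(4))
D2=atz(fray(ci,(317,225.5)),.093)[:2];print("pin",D2.round(4))
rim=[(235,85),(238,110),(250,130),(265,145),(393,85),(389,110),(378,132),(245,45),(383,45),(270,20),(360,20),(316,9)]
P=np.array([atz(fray(ci,p),.086)[:2] for p in rim]);C,r=circ(P);print("recess",C.round(4),r.round(4))
hole=atz(fray(ci,(315.5,87.5)),.079)[:2];print("hole@.079",hole.round(4))
for n,X in("disc",D),("recess",C),("recfit",np.array([.5613,-.0193])): print(n,"along",((X-t)@u).round(4),"lat",((X-t)@l).round(4))
E
```

```text
disc [0.5889 0.0255] 0.0283
pin [0.589 0.026]
recess [ 0.5604 -0.0208] 0.031
hole@.079 [ 0.5605 -0.0195]
disc along 0.0343 lat -0.0007
recess along 0.0887 lat 0.0002
recfit along 0.0869 lat 0.0002
```

Emit:
arm_command:
  steps: "-2.1 -3.4 0 0; -4.2 -6.8 0 0; -6.4 -10.2 0 0; -8.5 -13.6 0 0; -10.6 -17 0 0; -12.7 -20.4 0 0; -14.8 -23.7 0 0; -17 -27.1 0 0; -19.1 -30.5 0 0; -21.2 -33.9 0 0; -23.3 -37.3 0 0; -24.9 -39.8 0 0; -25.9 -41.4 0 0; -27 -43.2 0 0; -28.1 -45 0 0; -28.6 -45.8 0 0; -28.6 -45.8 0 0; -28.6 -45.8 0 0"

```text
clock: 10.25
tcp_pos: [0.5793, 0.0083, 0.0877]
orientation: [0.002, 0.281, 0.96, 0.0]
wrist_force: [-0.1, -0.2, -0.0]
finger_gap: 0.0339
```

```bash
python3 look.py 4
```

```text
[0.57927333 0.00832363 0.08771608] [-0.07303167 -0.24749964 -0.00310275] 10.25
```

View pics/wrist4.png

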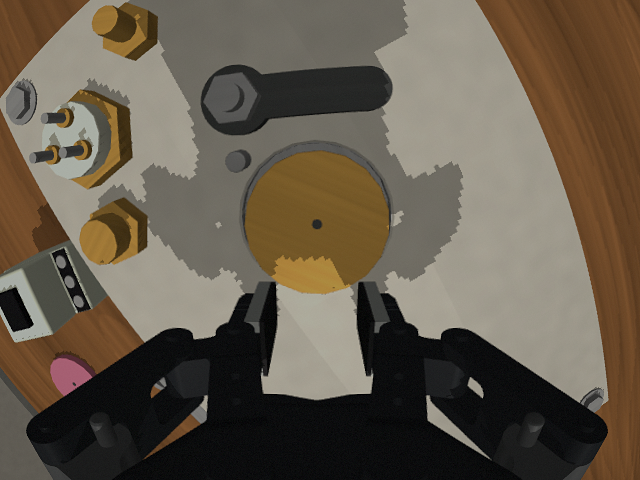

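View pics/side4.png

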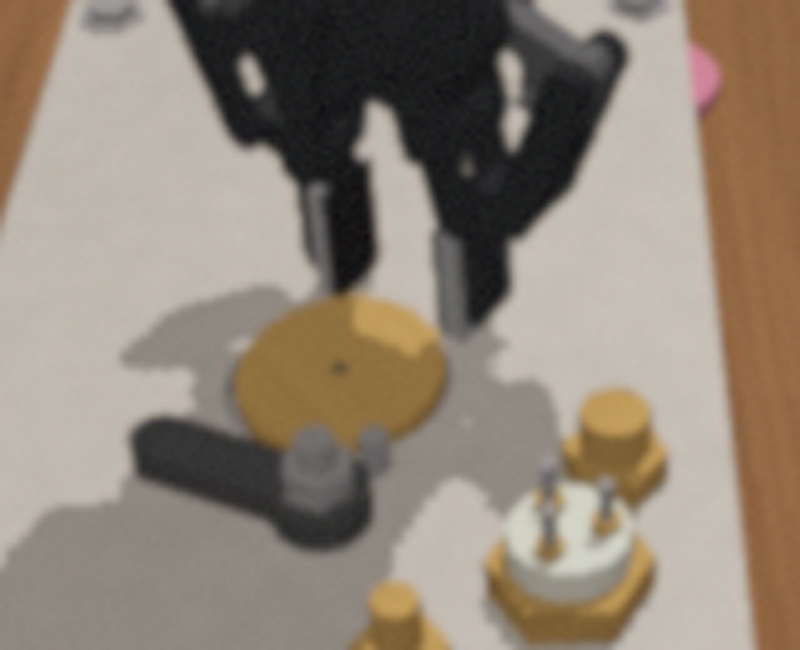

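View pics/scene4.png

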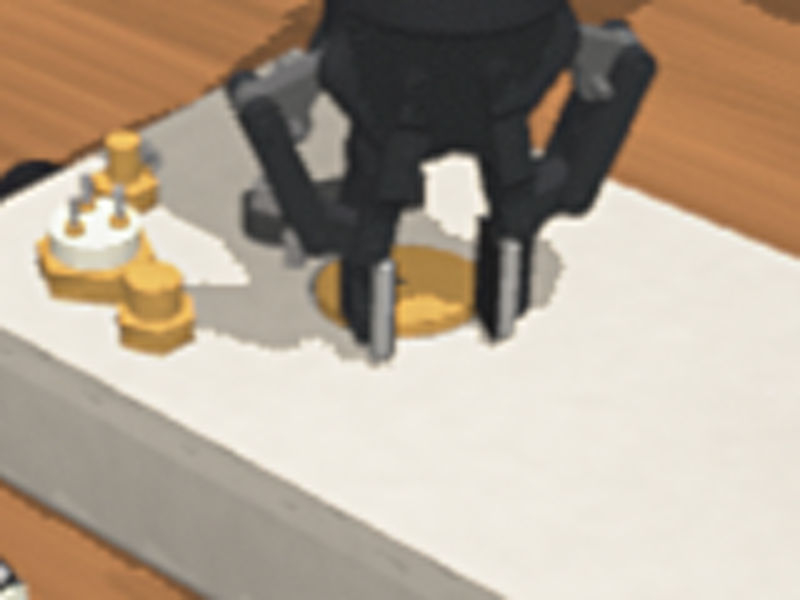

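The wrist view shows a crescent of recess still open on the far side (317,147), so the disc's back edge is still on the near rim. It needs a few mm more.

Emit:
arm_command:
  steps: "-0.5 -0.8 0 0; -1.1 -1.7 0 0; -1.6 -2.5 0 0; -1.6 -2.5 0 0"

```text
clock: 10.9
tcp_pos: [0.5777, 0.0057, 0.0878]
orientation: [0.002, 0.281, 0.96, 0.0]
wrist_force: [0.6, 0.2, -0.2]
finger_gap: 0.0344
```

```bash
python3 look.py 5
```

```text
[0.57773043 0.00572584 0.08778865] [ 0.59857858  0.15929453 -0.24105544] 10.9
```

View pics/wrist5.png

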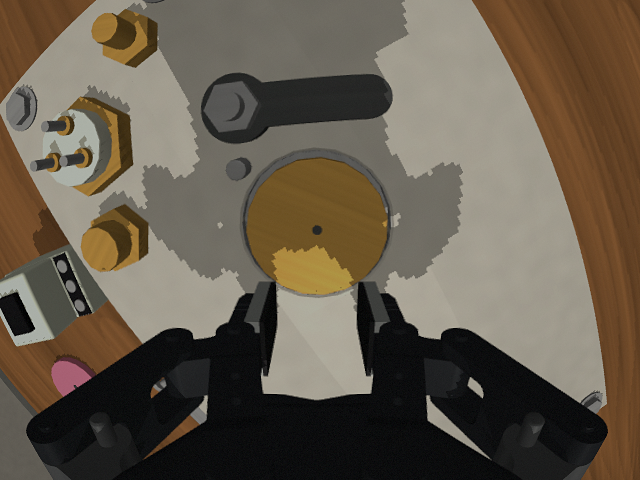

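View pics/side5.png

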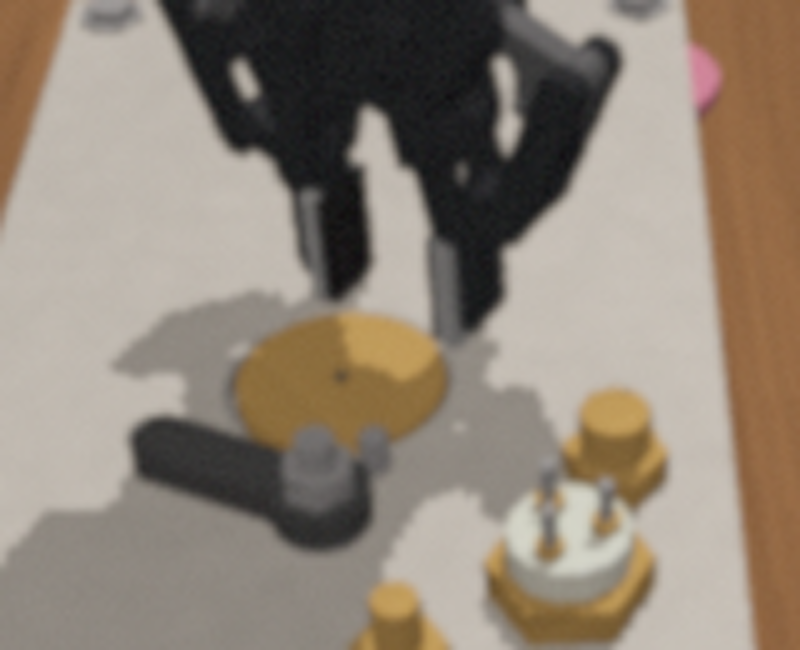

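The disc now sits concentric in the recess with an even rim around it, and its back edge has dropped. I back off, lift and shut the fingers, then check that it is flush.

Emit:
arm_command:
  steps: "1 1.6 0 0; 1.5 2.5 8 0; 2 3 30 0; 2 3 55 0; 2 3 70 0; 2 3 70 0"
  fingers: -1

```text
clock: 11.8
tcp_pos: [0.5807, 0.0088, 0.1592]
orientation: [0.003, 0.281, 0.96, 0.0]
wrist_force: [0.5, 1.1, 0.1]
finger_gap: -0.0001
```

```bash
python3 look.py 6
```

```text
[0.58074516 0.00877941 0.15924672] [0.48521526 1.11260004 0.13007052] 11.8
```

View pics/wrist6.png

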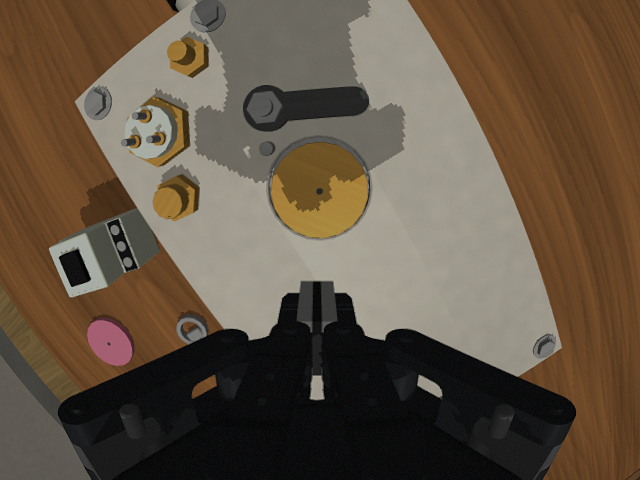

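View pics/side6.png

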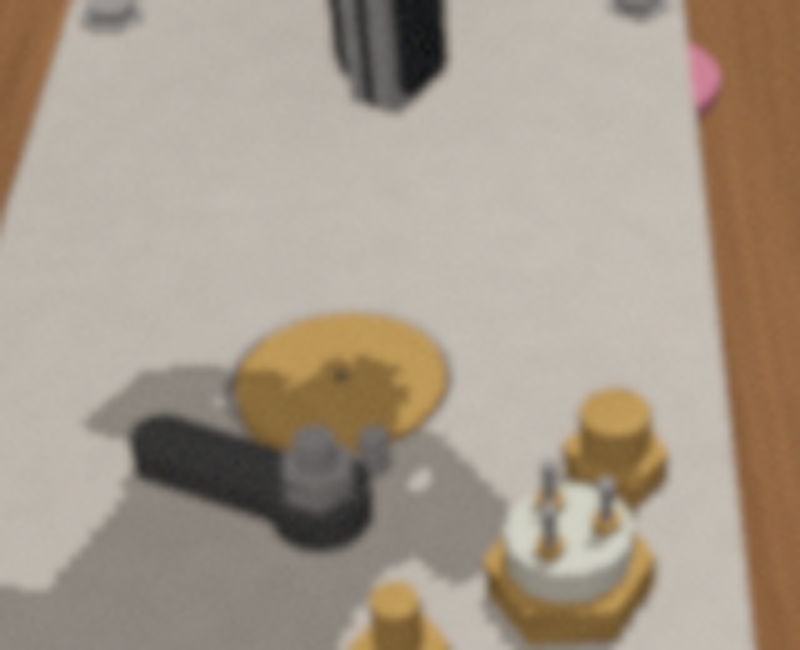

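View pics/scene6.png

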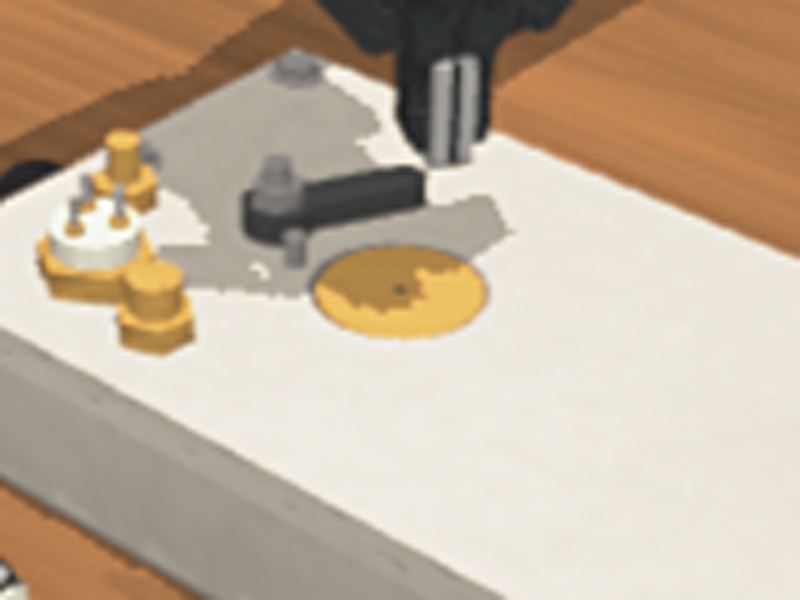

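The disc is flush in all three views, with a thin even rim and no side wall showing. Now I measure the clamp: hub at (263,106), nose end at (369,99) in the wrist picture.

```bash
python3 - <<'E'
from h import *
d=np.load("wrist6.npz");ci={k:d[k] for k in["mtx","R","t"]}
r=np.array([.5608,-.0196]);y=-.0215;R=np.array([[np.cos(y),np.sin(y)],[-np.sin(y),np.cos(y)]])
f=lambda uv,z:(R@(atz(fray(ci,uv),z)[:2]-r)).round(4)
for n,uv,z in [("disc pin",(319.5,191),.086),("hub",(264,108),.098),("stud top",(262,106),.114),("nose end",(369,98),.098),("nose c",(355,100),.098),("pin top",(266.5,149),.098),("pocket top",(181,51),.112),("plug",(168,203),.109),("headtop",(151,131),.115)]: print(n,f(uv,z))
h=f((264,108),.098)
p=np.array([0,-.055]);t=f((355,100),.098)-p;print("theta",np.arctan2(t[1],-t[0]),np.linalg.norm(t))
def pose(th,rho,off):
    e=np.array([-np.cos(th),np.sin(th)]);n=np.array([np.sin(th),np.cos(th)])
    return r+R.T@(p+rho*e-off*n)
s=get_state();c=s["tcp_pos"]
for th,off in [(.5,.031),(.5,.019),(.7,.019),(.9,.019),(1.1,.019),(1.3,.019),(1.45,.019),(1.571,.019)]:
    P=pose(th,.038,off);print(th,off,P.round(4),((P-c[:2])*1000).round(1))
E
```

```text
disc pin [0.0001 0.0006]
hub [ 0.0006 -0.0564]
stud top [-0.0005 -0.0557]
nose end [-0.0509 -0.0313]
nose c [-0.0437 -0.0342]
pin top [ 0.0116 -0.0364]
pocket top [ 0.0199 -0.1068]
plug [ 0.0733 -0.042 ]
headtop [ 0.0564 -0.0794]
theta 0.4442415426736887 0.04839762390861766
0.5 0.031 [ 0.5112 -0.0825] [-67.9 -91.5]
0.5 0.019 [ 0.5172 -0.0721] [-61.9 -81. ]
0.7 0.019 [ 0.5185 -0.0638] [-60.6 -72.7]
0.9 0.019 [ 0.5215 -0.0558] [-57.6 -64.7]
1.1 0.019 [ 0.526  -0.0486] [-53.1 -57.5]
1.3 0.019 [ 0.5318 -0.0424] [-47.3 -51.4]
1.45 0.019 [ 0.5369 -0.0387] [-42.2 -47.6]
1.571 0.019 [ 0.5414 -0.0362] [-37.7 -45.1]
```

Emit:
arm_command:
  steps: "-20 -28 0 0; -45 -62 0 0; -65 -90 0 0; -72 -99 0 0; -72 -99 -25 0; -72 -99 -50 0; -72 -99 -64 0; -72 -99 -68 0; -72 -99 -68 0; -72 -99 -68 0"

```text
clock: 13.2
tcp_pos: [0.5079, -0.0902, 0.0897]
orientation: [0.002, 0.281, 0.96, 0.0]
wrist_force: [1.0, 0.3, 0.2]
finger_gap: 0.0001
```

```bash
python3 look.py 7
```

```text
[ 0.50788287 -0.09020839  0.08967183] [1.00015423 0.27085781 0.20648808] 13.2
```

View pics/side7.png

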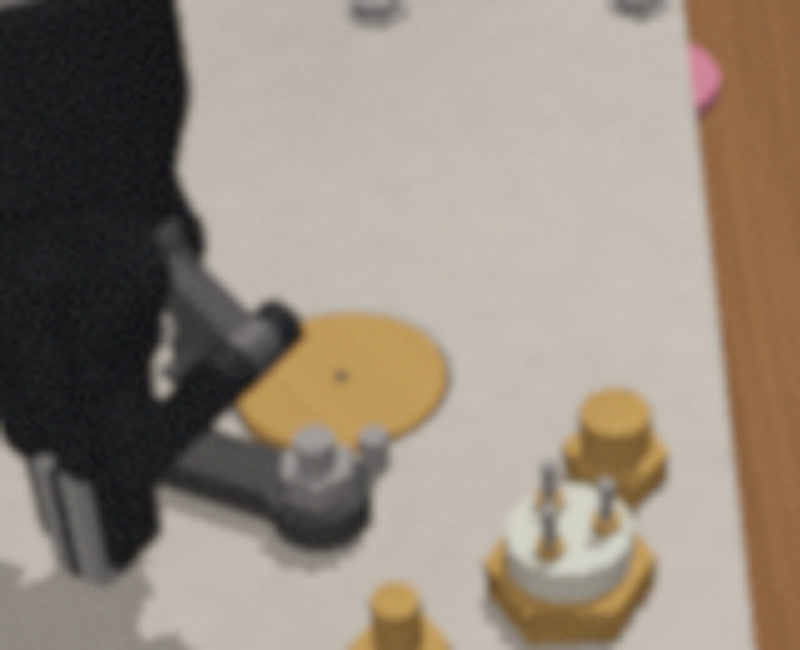

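View pics/scene7.png

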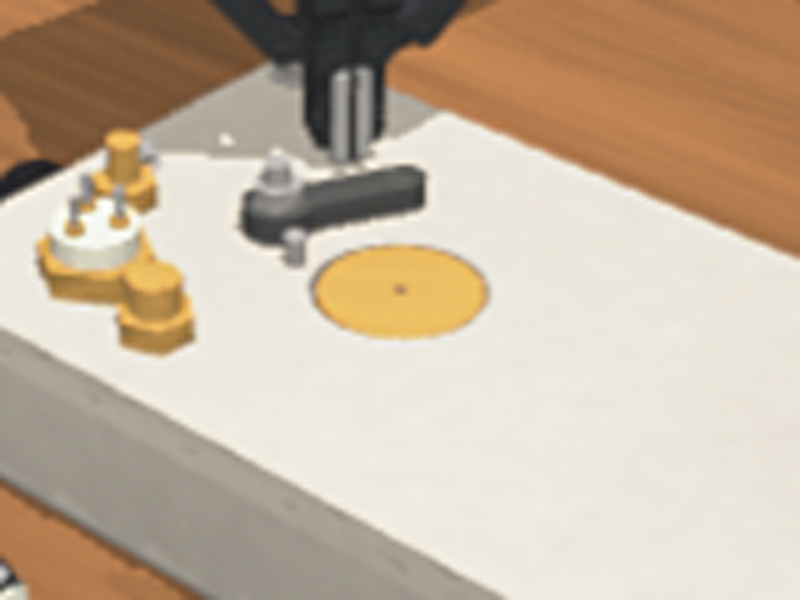

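Emit:
arm_command:
  steps: "0 0 2 0; 3 7 2 0; 6 13 2 0.03; 9.3 18.1 2 0.05; 9.7 22.3 2 -0.05; 10.6 26.4 2 -0.15; 11.9 30.4 2 -0.25; 13.6 34.4 2 -0.35; 15.7 38.1 2 -0.45; 18.1 41.6 2 -0.55; 20.9 44.8 2 -0.65; 23.9 47.8 2 -0.75; 26.6 49.7 2 -0.83; 29 51.5 2 -0.9; 29 51.5 2 -0.9"

```text
clock: 15.22
tcp_pos: [0.5367, -0.0383, 0.0913]
orientation: [0.001, 0.67, 0.743, -0.001]
wrist_force: [-0.2, -0.6, -0.5]
finger_gap: -0.0001
```

```bash
python3 look.py 8
```

```text
[ 0.536721   -0.03830708  0.09130932] [-0.24921012 -0.56543513 -0.50302028] 15.225
```

View pics/wrist8.png

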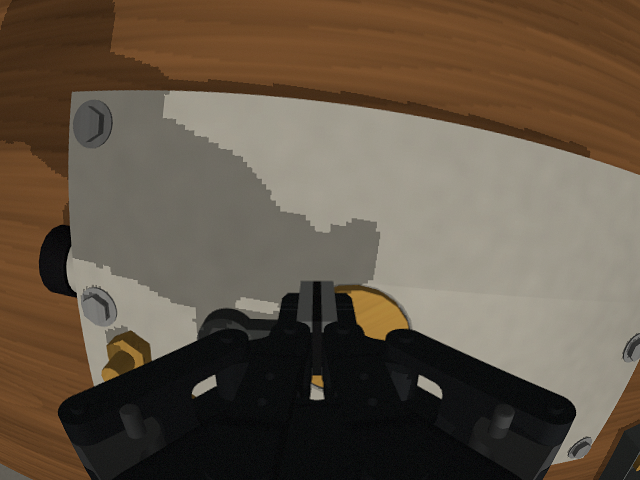

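View pics/scene8.png

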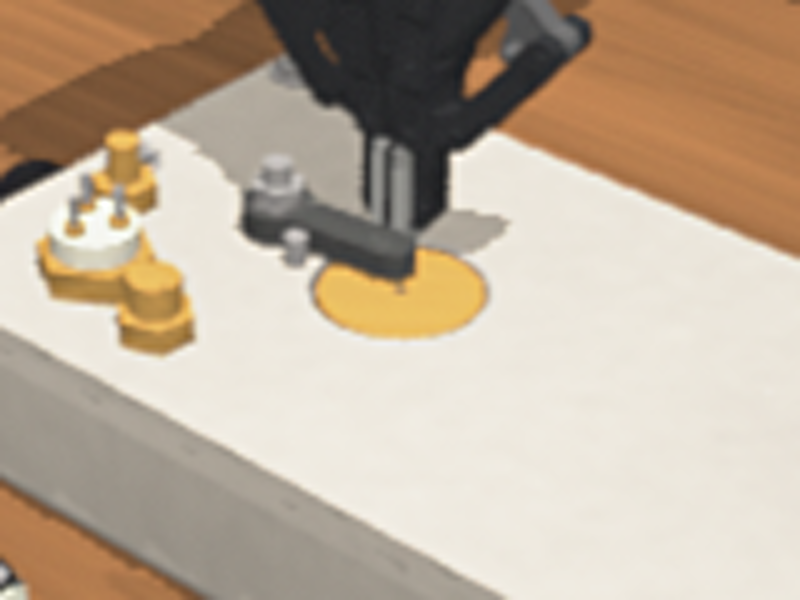

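View pics/side8.png

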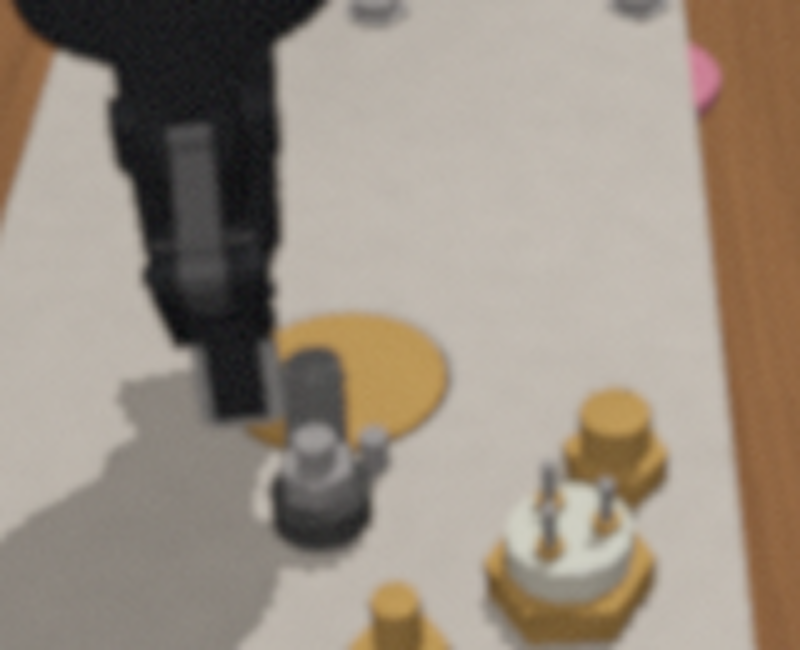

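The clamp passes freely over the disc and is close to its stop pin. I finish the swing gently while watching the force.

Emit:
arm_command:
  steps: "1.5 0.8 0 -0.04; 3 1.6 0 -0.08; 4.5 2.4 0 -0.12; 4.5 2.4 0 -0.12"

```text
clock: 15.88
tcp_pos: [0.5411, -0.0361, 0.0914]
orientation: [0.001, 0.713, 0.702, -0.001]
wrist_force: [-1.2, -0.6, 1.6]
finger_gap: -0.0002
```

Emit:
arm_command:
  steps: "0.5 0 0 0; 1 0 0 0; 1 0 0 0"

```text
clock: 16.25
tcp_pos: [0.5413, -0.0361, 0.0913]
orientation: [0.001, 0.713, 0.702, -0.001]
wrist_force: [-4.3, 0.3, 1.9]
finger_gap: 0.0003
```

Emit:
arm_command:
  steps: "0.5 0 0 0; 1 0 0 0; 1 0 0 0"

```text
clock: 16.62
tcp_pos: [0.5413, -0.0361, 0.0912]
orientation: [0.0, 0.713, 0.702, -0.002]
wrist_force: [-5.0, 0.3, 4.9]
finger_gap: -0.0001
```

The force climbs to 5 N with no further motion, so the clamp is on its stop. I back off and look.

Emit:
arm_command:
  steps: "-3 0 0 0; -8 0 2 0; -12 0 15 0; -15 0 45 0; -20 0 80 0; -40 20 110 0; -60 50 120 0; -80 90 120 0; -90 120 120 0; -90 120 120 0"

```text
clock: 17.88
tcp_pos: [0.4508, 0.0855, 0.2125]
orientation: [0.001, 0.711, 0.703, -0.001]
wrist_force: [0.9, -0.5, 0.8]
finger_gap: -0.0001
```

```bash
python3 look.py 9; python3 - <<'E'
from fit import *
p=np.array([.5608,-.0196,-.0215])
for n in("scene","side"):
    im=np.load(f"{n}9.npz")["im"]; cv2.imwrite(f"pics/{n}9full.png",im[:,:,::-1])
    for k,b in("pivot",(0,-.055,.098)),("tip@1.571",(0,-.007,.098)),("tip@1.5",(-.0034,-.0071,.098)): print(n,k,proj(n,B(p,b)).round(1))
E
```

```text
[0.45078789 0.0854725  0.21248664] [ 0.93662543 -0.48175141  0.76837241] 17.875
scene pivot [305.4 205.1]
scene tip@1.571 [326.5 215. ]
scene tip@1.5 [327.7 214.2]
side pivot [253.1 281.4]
side tip@1.571 [255.9 256.7]
side tip@1.5 [253.3 256.9]
```

View pics/scene9.png

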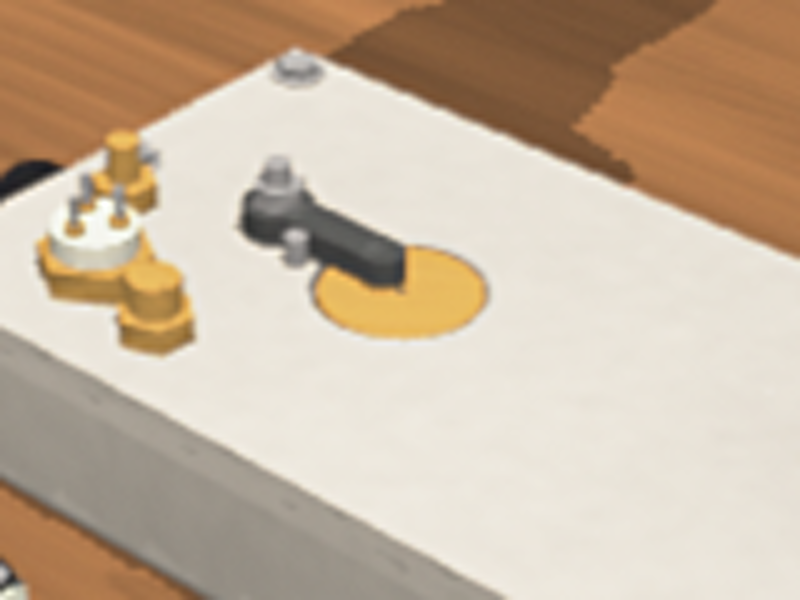

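View pics/side9.png

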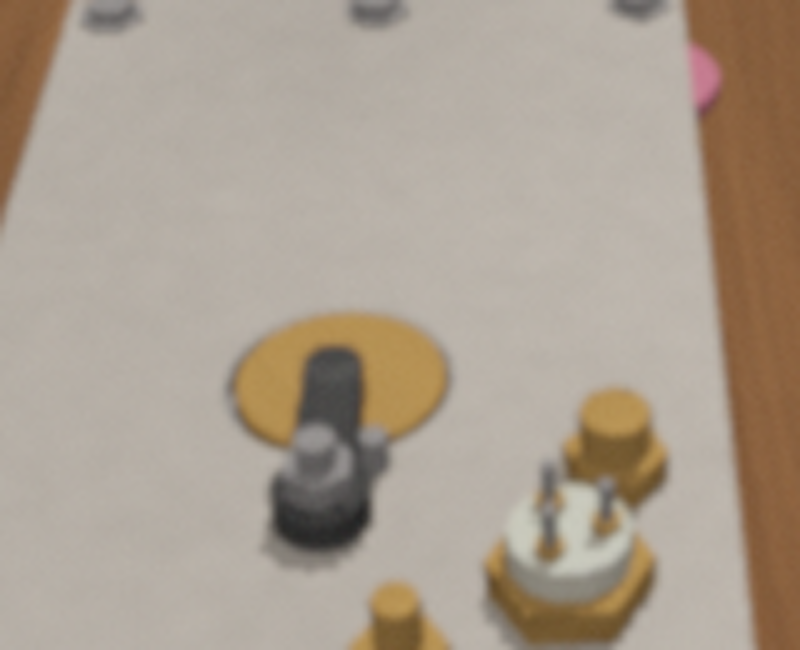

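View pics/scene9full.png

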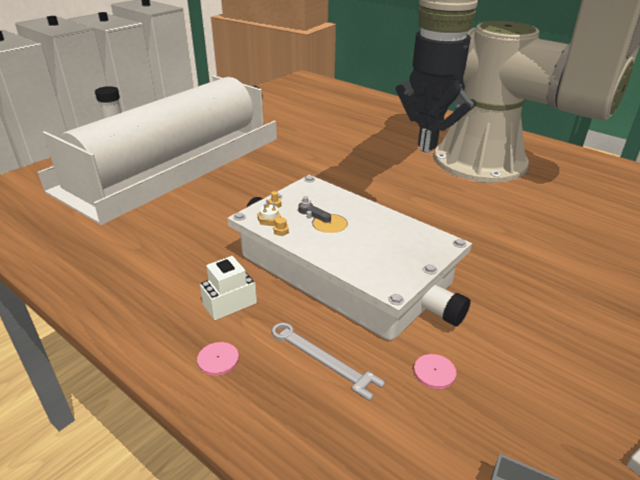

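The clamp nose in the side view is at about (256.4,257.4). The prediction is (255.9,256.7) for 1.571 rad and (253.3,256.9) for 1.5 rad, so it is at the stop. The disc is flush and the other things haven't moved.

```bash
python3 -c "
from workcell import *
print(hand_in())"
```

```text
the job is handed in; nothing more can be done
None
```

The blanking disc is in the recess and the swing clamp is round over it against its stop pin; I handed the job in at about 18 s.

- **Disc:** I pushed it about 107 mm across the plate, resting against the two part-open fingertips rather than a single one. It first stayed cocked on the near rim, and a further 3 mm push dropped it in. The scene, side and wrist pictures show it lying flush, and its centre measured within 1 mm of the recess centre.
- **Clamp:** I pushed it round with the shut fingers, and it passed freely over the disc. At the end it stopped moving while the push rose to about 5 N. In the side picture its nose is within a pixel of where 1.571 rad should put it.
- **Everything else:** The plug, contactor, wrench and pink discs look unmoved in the last pictures. The arm was clear of everything when I handed in.
- **Disagreement:** My estimates from pictures put the part-open fingertips 5 to 9 mm above the TCP, but touching the plate showed under 1 mm. I used the touch value.

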